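Shut the round frit hopper's slide gate

TASK

The round hopper is to be filled with glass frit next, so shut its slide gate: push the upright black tab on the gate's tail towards the hopper until the spring catch clicks down behind the gate and holds it, then let go. Leave the square hopper's gate open as it is.

Things in the scene. Friction and masses are not known exactly. Their poses are not given: they have to be found in the camera images.
- tab_round (a point): Centre of the black push tab (14 mm thick in x, 44 wide in y, 45 tall, top 148 mm above the table) on the outer end of the ROUND hopper's flat steel gate. Axes: x = sliding direction that shuts it, z up. With the gate home, the funnel (122 mm across, top 213 mm high) is centred 190 mm ahead along x and the catch's cheeks (149 mm high) start 53 mm ahead; free behind and beside.
- gate_round (a joint): Slide of the round hopper's gate, m: 0 = hard end stop, growing as it opens towards the robot; starts at 0.055 to 0.08. Friction 4 N plus a return spring pushing it open (0 N at 0.08, 9.6 N at 0): shutting takes 4 to 8 N at first, 14 to 19 N near the end. The catch drops at about 0.014; push a little past, let go, and the gate rests on it at about 0.016. Let go sooner, it springs open again.
- catch_round (a joint): Round hopper's spring catch, a short steel arm with a brass roller, pivoted over the gate, rad: 0 = down (both with the gate well open and with it caught); it rises to about 0.23 while the gate's wedge passes under it, gate slide about 0.053 to 0.014.
- tab_square (a point): Centre of the same kind of tab on the gate of the SQUARE hopper (square funnel 117 mm wide), also open; same sizes, height and axes as tab_round. Leave it as it is.

How it is judged:
By the outcome, as a careful person would: the job done as asked, in the order asked, and still so for the second after the job is handed in, with the robot touching nothing.
It also fails if it takes over 29 s, if anything falls off the work surface, if the arm or the gripper's body presses on something with over 40 N, if the wrist force passes 120 N, or if a joint passes its speed limit or range.

ROBOT

A 6-joint arm with a two-finger parallel gripper is mounted at the origin on a cart in front of the work surface, level with it; the furniture and walls round the work are solid. World frame = base frame: x ahead of the robot, y to its left, z up, the work surface at z = 0. Lengths are in m, angles in rad, forces in N, time in s.
With the tool pointing down it reaches from about 0.375 to 0.925 m from the base axis. Payload 5.7 kg.
Tool frame: the origin (TCP) lies midway between the tips of the shut fingers; the grasp point (between the pads) lies 19 mm behind it; z points along the fingers, y is the line along which they close (so a half turn about z gives the same grasp; the last joint's range is limited). The gripper opens to 88 mm and grips with 3 to 60 N. Pads are 20 mm wide; open, the fingers measure 115 mm over their backs; the gripper's body (75 mm by 178 mm) begins 61 mm behind the grasp point.
Start: joints at [1.037, 0.359, 1.51, -0, 1.272, -0.115], TCP at [0.244, 0.548, 0.184] pointing down, gripper open.
Joint ranges: [-2.97, 2.97], [-1.01, 2.36], [0.21, 2.38], [-0.96, 4.11], [0.2, 2.71], [-2.98, 2.98]. Speed limits (rad/s): [2.39, 2.39, 3.14, 3.14, 3.14, 3.14].

INTERFACE

Orientations are given as a unit quaternion [x, y, z, w].
In Python, from bench import move_ptp, servo_line, goto_joints, move_gripper, sleep, inverse_kinematics, capture, PlanningError, close_job, spot_in, silhouettes, current_clock, current_joint_pos, current_qvel, current_joint_torque, current_position, current_orientation, current_force, current_torque, current_finger_gap, current_grip_force gives the robot as it stands. Calls block until the motion is done:
- move_ptp(position, orientation): joint-space move of the TCP to a pose.
- servo_line(position, orientation=None, rate=0.15, contact_N=None): straight line of the TCP; orientation=None keeps the orientation; rate is the mean speed in m/s. With contact_N (N) it stops when the force on the tool has changed by that much, and returns True; else False.
- goto_joints(angles): joint-space move.
- move_gripper(opening): finger opening in m; the grip force is fixed at half the most; returns when the fingers have stopped.
- sleep(seconds).
- inverse_kinematics(position, orientation): joint angles nearest the present ones, or None.
- capture(name): name is "side" or "top" or "wrist"; returns a dict with "image" (384x512x3 uint8, blue, green, red), "range_z" (384x512 float32, m along the optical axis (not along the pixel's ray), 0 where there is no reading), "intrinsics" (3x3 intrinsics, pixels), "R" (3x3) and "t" (3): a world point X has camera coordinates R X + t. Camera axes: x right, y down, z forward; pixel columns grow to the right and rows downward; lengths in m; the calibration is good to about 2 mm. A picture is of the moment at which its call begins.
A pose or a line that the arm cannot do raises PlanningError and nothing moves.
- close_job(): hands the job in; it is judged then, once.
Trained networks look in the newest picture that a camera, given by its name, has taken for a name from the list of things; names that differ only in an ending like _2 or _b are one class to them, and where a whole thing is asked for, a point or a joint stands for the part that bears it (a point fixed in the world has none). Each returns a list of dicts, best first, with "conf" (0 to 1); they miss things now and then, are a little off and sometimes report something else, mostly with a low value. They report only what shows in the picture. A call takes as long as a camera call.
- spot_in(camera, query): "xy" ([column, row] in pixels, amid what is visible of it).
- silhouettes(camera, query): "region" (384x512 bool, what is visible of it) and "xy" ([column, row] in pixels, amid what is visible of it).
Readings, each from a call of its own:
- current_clock(): time.
- current_joint_pos(): joint angles.
- current_qvel(): joint speeds.
- current_joint_torque(): joint torques, N m.
- current_position(): TCP position.
- current_orientation(): TCP orientation.
- current_force(): force on the tool from outside, world axes, zero at the start.
- current_torque(): the same for the moment, N m.
- current_finger_gap(): finger opening in m.
- current_grip_force(): force on a finger pad.
Only numpy, scipy, OpenCV 4.12 (cv2) and the standard library are available. Lean on these libraries where they do the work, as an engineer would, in place of code of your own. Each camera call takes 0.05 s, during which the arm holds its last target. There are 200 camera calls.

## Working session

There is one attempt and no reset: what is moved stays moved. The work goes in short steps, each a Python script; the robot and the scene stay as the last script left them, time stands still between calls to the robot, and variables do not carry over. Pictures are saved under pics/ and viewed, at most 10 in all, crops included, and the job is handed in when it is done.

```bash
mkdir -p pics; cat > h.py <<'E'
from bench import *
import numpy as np, cv2
def world(c,region):
    v,u=np.nonzero(region&(c["range_z"]>0)); z=c["range_z"][v,u]
    P=np.linalg.inv(c["intrinsics"])@np.vstack([u*z,v*z,z])
    return (c["R"].T@(P-np.array(c["t"]).reshape(3,1))).T
E
python3 - <<'E'
from h import *
ims=[]
for n in ("side","top"):
    c=capture(n); im=c["image"].copy()
    for q in ("tab_round","tab_square","gate_round","catch_round"):
        for d in silhouettes(n,q)[:3]:
            P=world(c,d["region"]); 
            print(n,q,round(d["conf"],2),np.round(d["xy"]),d["region"].sum(),np.round(np.percentile(P,[5,50,95],axis=0),3).tolist() if len(P) else None)
    cv2.imwrite(f"pics/{n}.png",im)
print(current_clock())
E
```

```text
side tab_round 0.69 [178. 190.] 835 [[0.47, 0.219, 0.099], [0.529, 0.241, 0.102], [0.685, 0.275, 0.143]]
side tab_square 0.94 [248. 233.] 1799 [[0.478, -0.083, 0.099], [0.54, -0.056, 0.102], [0.699, -0.018, 0.144]]
side gate_round 0.8 [180. 189.] 777 [[0.47, 0.219, 0.1], [0.53, 0.241, 0.102], [0.686, 0.272, 0.143]]
side catch_round 0.63 [212. 176.] 101 [[0.601, 0.223, 0.098], [0.622, 0.241, 0.136], [0.676, 0.386, 0.144]]
top tab_square 0.92 [306. 219.] 3109 [[0.488, -0.078, 0.1], [0.577, -0.049, 0.103], [0.695, -0.02, 0.145]]
top gate_round 0.58 [157. 225.] 3257 [[0.481, 0.218, 0.1], [0.57, 0.245, 0.103], [0.685, 0.275, 0.145]]
top catch_round 0.5 [157. 196.] 260 [[0.605, 0.23, 0.11], [0.624, 0.242, 0.139], [0.662, 0.255, 0.145]]
0.5
```

View pics/side.png

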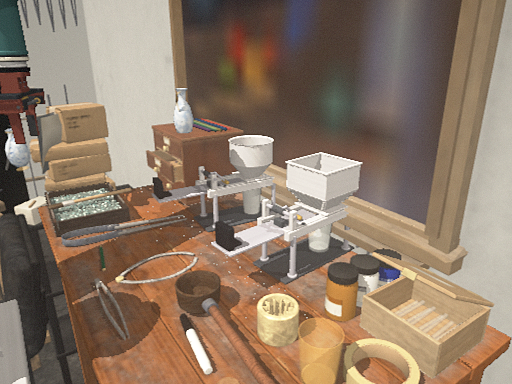

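View pics/top.png

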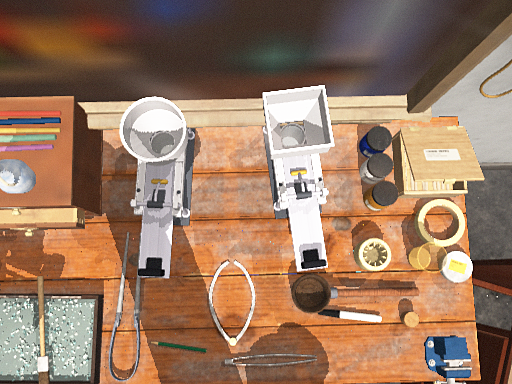

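The round hopper is on the left: its black tab is near (151,266) in the top view and (162,188) in the side view. The square hopper's tab is at (312,258). Next I'll measure the tab and the slide axis.

```bash
python3 - <<'E'
from h import *
c=capture("top"); im=c["image"]
full=np.zeros((384,512),bool)
def box(x0,x1,y0,y1):
    m=full.copy(); m[y0:y1,x0:x1]=True; return m
dark=(im.max(2)<70)
P=world(c,box(130,175,245,285)&dark); P=P[(P[:,2]>.11)&(P[:,2]<.16)]
T=P[P[:,2]>.14]; r=cv2.minAreaRect((T[:,:2]*1000).astype(np.float32)); print("tab",len(P),len(T),T.mean(0),r)
R=world(c,box(110,200,85,170)); R=R[(R[:,2]>.2)&(R[:,2]<.225)]
print("rim",cv2.minEnclosingCircle((R[:,:2]*1000).astype(np.float32)), len(R))
# gate plate midline
d=silhouettes("top","gate_round")[0]; G=world(c,d["region"]); 
for x in np.arange(.5,.6,.01):
    g=G[(abs(G[:,0]-x)<.005)&(abs(G[:,2]-.102)<.006)]; 
    if len(g): print(round(x,3),g[:,1].min().round(4),g[:,1].max().round(4))
# surroundings: anything high near approach path
A=world(c,box(90,235,150,384)); A=A[(A[:,2]>.1)]; 
B=A[(A[:,0]<.47)|(abs(A[:,1]-.245)>.05)]; print(len(B)); print(np.round(B[::60],3).tolist()[:40])
E
```

```text
tab 216 166 [0.48062909 0.2523725  0.14732053] ((481.4859924316406, 252.4934539794922), (43.42681121826172, 13.046324729919434), 88.3926773071289)
rim ((775.0641479492188, 233.00161743164062), 95.37015533447266) 982
0.5 0.2202 0.282
0.51 0.2202 0.2818
0.52 0.2191 0.2801
0.53 0.2183 0.28
0.54 0.2181 0.2799
0.55 0.2171 0.2785
0.56 0.2161 0.2779
0.57 0.216 0.2766
0.58 0.215 0.2763
0.59 0.2143 0.2764
130
[[0.698, 0.194, 0.212], [0.708, 0.191, 0.109], [0.655, 0.195, 0.111]]
```

```bash
cat >> h.py <<'E'
from scipy.spatial.transform import Rotation as Ro
tab=np.array([.481,.2525])
E
python3 - <<'E'
from h import *
from scipy.optimize import least_squares
c=capture("top"); m=np.zeros((384,512),bool); m[85:170,110:200]=True
R=world(c,m); R=R[(R[:,2]>.207)&(R[:,2]<.22)&(abs(R[:,0]-.735)<.075)&(abs(R[:,1]-.24)<.075)]
s=least_squares(lambda p:np.hypot(R[:,0]-p[0],R[:,1]-p[1])-.0605,[.735,.238],loss="soft_l1",f_scale=.002).x
d=s-tab; print("rim",s,"q0",np.linalg.norm(d)-.19,"ang",np.degrees(np.arctan2(d[1],d[0])))
a=np.radians(-3.6); d=np.array([np.cos(a),np.sin(a),0]); best=None
p=np.r_[tab-.05*d[:2],.24]
for sg in (1,-1):
    x=sg*d; z=np.array([0,0,-1.]); q=Ro.from_matrix(np.c_[x,np.cross(z,x),z]).as_quat()
    j=inverse_kinematics(p,q); print(j)
    if j is not None:
        e=abs(np.array(j)-current_joint_pos()).max()
        if best is None or e<best[0]: best=(e,q)
q=best[1]; np.save("q.npy",q)
move_gripper(0.0)
servo_line(np.array(current_position())+[0,0,.06],rate=.2)
move_ptp(p,q); print(current_position(),current_clock())
c=capture("side"); cv2.imwrite("pics/s2.png",c["image"])
E
```

```text
rim [0.73905689 0.23419224] q0 0.06870549488071914 ang -4.058030778975366
[ 3.97345307e-01  1.65431114e-01  1.63919280e+00 -4.44089210e-16
  1.33696874e+00  2.03097349e+00]
[ 3.97345307e-01  1.65431114e-01  1.63919280e+00 -4.44089210e-16
  1.33696874e+00 -1.11061917e+00]
[0.43070364 0.25617    0.2395442 ] 3.75
```

View pics/s2.png

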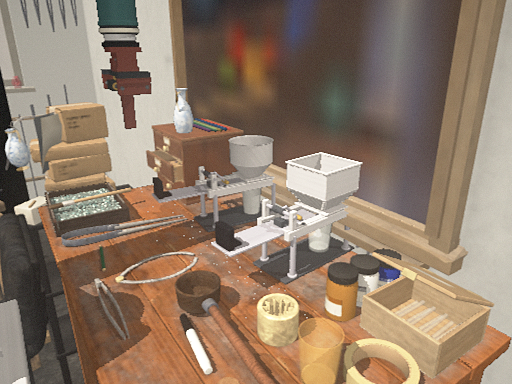

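The shut fingers at (130,125) are above and behind the tab at (158,187). The path is clear, so I'll go down and push in a straight line.

```bash
python3 - <<'E'
from h import *
a=np.radians(-3.8); d=np.array([np.cos(a),np.sin(a),0]); t=np.r_[tab,.118]
servo_line(t-.05*d,rate=.15)
f0=np.array(current_force())
hit=servo_line(t+.005*d,rate=.04,contact_N=2.5)
s0=(np.array(current_position())-t)@d; print("contact",hit,s0,current_clock(),np.array(current_force())-f0)
# go to slide ~0.018 by estimate, then step
for q in (.03,.016,.012,.009,.006,.004,.002,0):
    h=servo_line(t+(-.017+.0687-q)*d,rate=.05,contact_N=30)
    F=(np.array(current_force())-f0)
    print(q,h,round((np.array(current_position())-t)@d+.017,4),np.round(F,1),round(current_clock(),2))
    if h or np.linalg.norm(F)>24 or q<=.009: break
c=capture("side"); cv2.imwrite("pics/s3.png",cv2.resize(c["image"][130:230,130:290],None,fx=5,fy=5))
E
```

```text
contact False 0.004708284697747988 6.2917 [-0.56833038  0.3548773  -0.01659548]
0.03 False 0.039 [-0.2  0.1 -0.2] 6.78
0.016 False 0.053 [-0.4 -1.3  1. ] 7.21
0.012 False 0.0569 [ 0.4 -0.6  0.3] 7.46
0.009 False 0.0599 [-1.1 -0.5 -0.2] 7.71
```

View pics/s3.png

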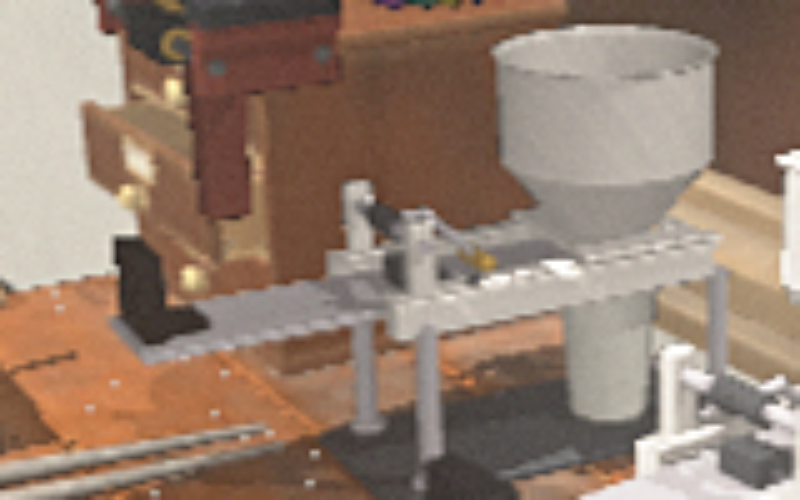

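No force built up. The fingertip at crop (225,215) is beyond the tab and above the gate, so it missed. I'll check where it really is.

```bash
python3 - <<'E'
from h import *
print(current_position(),current_finger_gap(),current_joint_pos(), Ro.from_quat(current_orientation()).as_matrix().round(3).tolist())
for n in ("side","top"):
    c=capture(n)
    for X in (np.array(current_position()),np.r_[tab,.148]):
        p=c["intrinsics"]@(c["R"]@X+np.ravel(c["t"])); print(n,p[:2]/p[2])
    cv2.imwrite(f"pics/{n}4.png",c["image"])
E
```

```text
[0.52364544 0.24966706 0.11801354] 0.0005460217031908647 [ 3.25854310e-01  3.97617745e-01  1.63092275e+00  1.35534251e-06
  1.11304409e+00 -1.18210199e+00] [[-0.998, 0.063, 0.0], [0.063, 0.998, 0.0], [-0.0, 0.0, -1.0]]
side [176.00059599 186.70582461]
side [158.06086859 178.16973401]
top [153.83576168 249.58675501]
top [149.33708463 271.7795641 ]
```

View pics/top4.png

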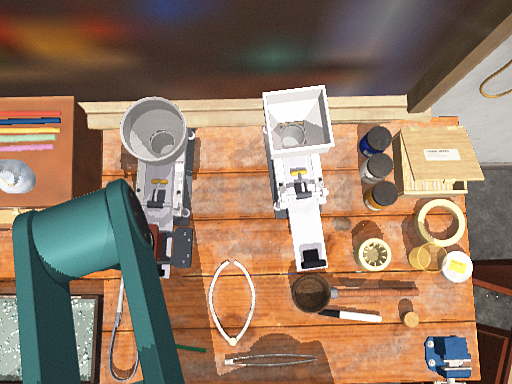

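The TCP should project to side pixel (176,187), but the visible tip is at about (175,173). I'll measure the finger by depth.

```bash
python3 - <<'E'
from h import *
c=capture("side"); 
m=np.zeros((384,512),bool); m[145:176,166:184]=True
P=world(c,m); P=P[P[:,0]<.57]
P=P[P[:,0]>.48]
for z in np.arange(.1,.24,.01):
    g=P[(abs(P[:,2]-z)<.005)]
    if len(g): print(round(z,2),len(g),g.min(0).round(3),g.max(0).round(3))
print("minz",P[:,2].min())
c=capture("wrist"); cv2.imwrite("pics/w5.png",c["image"])
E
```

```text
0.1 15 [0.568 0.396 0.096] [0.57  0.437 0.105]
0.11 8 [0.568 0.414 0.107] [0.57  0.434 0.114]
0.12 7 [0.568 0.414 0.115] [0.57  0.432 0.123]
0.13 3 [0.569 0.42  0.127] [0.57  0.428 0.13 ]
0.16 40 [0.51  0.237 0.155] [0.532 0.256 0.165]
0.17 41 [0.509 0.237 0.165] [0.532 0.257 0.174]
0.18 50 [0.509 0.236 0.175] [0.534 0.258 0.185]
0.19 40 [0.509 0.236 0.185] [0.53  0.254 0.195]
0.2 46 [0.509 0.235 0.195] [0.531 0.259 0.205]
0.21 49 [0.509 0.232 0.205] [0.531 0.258 0.215]
0.22 24 [0.51  0.233 0.215] [0.53  0.263 0.224]
0.23 1 [0.51  0.251 0.226] [0.51  0.251 0.226]
minz 0.08937755104758635
```

View pics/w5.png

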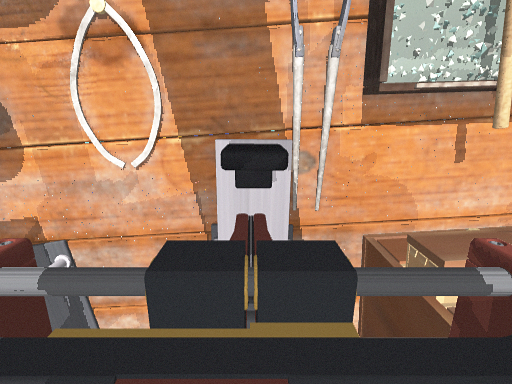

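The finger's x and y agree with the reported TCP, but the real tip is at z≈0.153, about 35 mm above the reported 0.118. It therefore passed over the tab without touching it. The tab top measured 0.147 as it should, so I trust the camera. I'll back off and come in 36 mm lower, with contact guards.

```bash
python3 - <<'E'
from h import *
a=np.radians(-3.8); d=np.array([np.cos(a),np.sin(a),0]); t=np.r_[tab,.082]
p=np.array(current_position()); p[2]=.15; servo_line(p,rate=.15)
servo_line(np.r_[(t-.05*d)[:2],.15],rate=.15)
print("down",servo_line(t-.05*d,rate=.12,contact_N=8),current_position())
c=capture("side"); u=c["intrinsics"]@(c["R"]@(t-.05*d+[0,0,.036])+np.ravel(c["t"])); u=(u[:2]/u[2]).astype(int)
m=np.zeros((384,512),bool); m[u[1]-30:u[1]+20,u[0]-15:u[0]+15]=True; P=world(c,m)
P=P[(abs(P[:,0]-.431)<.02)&(abs(P[:,1]-.25)<.03)&(P[:,2]>.05)]; print("tip z",P[:,2].min(),P.min(0),P.max(0))
f0=np.array(current_force())
hit=servo_line(t+.0*d,rate=.04,contact_N=2.5)
print("contact",hit,(np.array(current_position())-t)@d,current_clock(),np.array(current_force())-f0)
E
```

```text
down False [0.431842   0.2559605  0.08224776]
tip z 0.12027910039131728 [0.41772734 0.23848271 0.1202791 ] [0.44043139 0.26653583 0.17988476]
contact True -0.018856145851136024 10.6583 [-1.63409088 -1.2266006  -0.21737054]
```

The tip is confirmed at z 0.120, and contact came where the tab should be. Now I'll push.

```bash
python3 - <<'E'
from h import *
a=np.radians(-3.9); d=np.array([np.cos(a),np.sin(a),0]); t=np.r_[tab,.082]
f0=np.array(current_force())
for q in (.03,.018,.012,.009,.006):
    h=servo_line(t+(-.018+.0687-q)*d,rate=.05,contact_N=30)
    s=(np.array(current_position())-t)@d+.018
    F=np.array(current_force())-f0
    print(q,h,round(.0687-s,4),np.round(F,1),round(current_clock(),2))
    if h or np.linalg.norm(F)>26: break
c=capture("side"); cv2.imwrite("pics/s6.png",cv2.resize(c["image"][130:230,130:290],None,fx=5,fy=5))
m=silhouettes("side","catch_round"); print([(round(x["conf"],2),np.round(np.median(world(c,x["region"]),axis=0),3)) for x in m[:2]])
E
```

```text
0.03 False 0.0349 [-9.1  1.6  5.7] 11.62
0.018 False 0.0225 [-7.5  2.6  5.4] 12.02
0.012 False 0.0167 [-8.1  2.1  5. ] 12.28
0.009 False 0.0136 [-7.4  0.9  4.7] 12.53
0.006 False 0.0109 [-8.9  2.   5.7] 12.78
[(0.56, array([0.606, 0.238, 0.138]))]
```

View pics/s6.png

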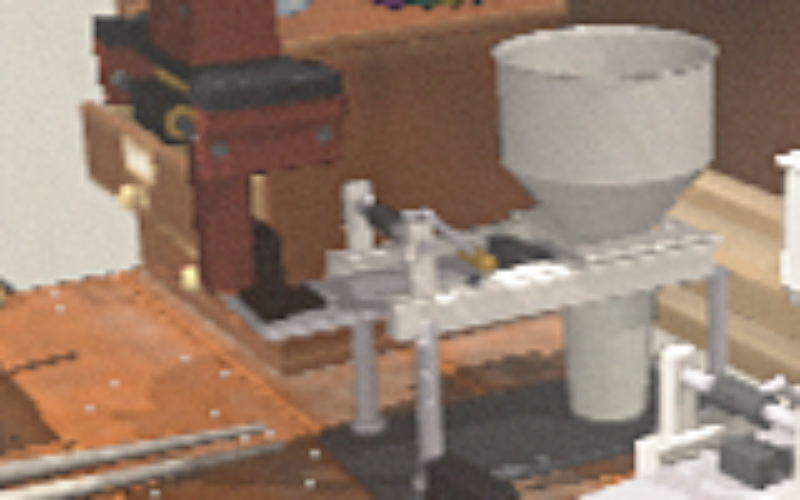

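The gate has slid most of the way, with about 10 N on the tool. I'll keep going in small steps until the force or position shows it past the catch.

```bash
python3 - <<'E'
from h import *
a=np.radians(-3.9); d=np.array([np.cos(a),np.sin(a),0]); t=np.r_[tab,.082]
f0=np.array(current_force()); print("abs",f0.round(1))
for q in (.003,.001,-.001,-.003,-.005,-.007,-.009,-.011):
    h=servo_line(t+(-.018+.0687-q)*d,rate=.03,contact_N=30)
    s=(np.array(current_position())-t)@d+.018
    F=np.array(current_force())
    print(q,h,round(.0687-s,4),np.round(F,1),round(current_clock(),2))
    if h or .0687-s<.005 or F[0]-f0[0]<-14: break
c=capture("side"); cv2.imwrite("pics/s7.png",cv2.resize(c["image"][130:230,130:290],None,fx=5,fy=5))
E
```

```text
abs [-9.8  1.   6.6]
0.003 False 0.0082 [-10.7   0.6   6.9] 13.13
0.001 False 0.0064 [-11.    1.5   7.7] 13.38
-0.001 False 0.0046 [-13.    1.1   7.9] 13.63
```

View pics/s7.png

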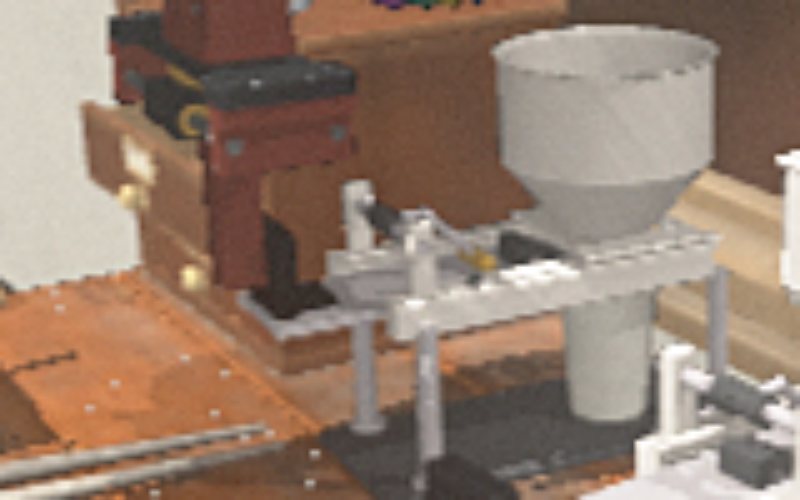

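It isn't clear yet that the catch has dropped. I'll continue to the end stop, watching the force and the roller height.

```bash
python3 - <<'E'
from h import *
a=np.radians(-3.9); d=np.array([np.cos(a),np.sin(a),0]); t=np.r_[tab,.082]
f0=np.array(current_force())
def roller():
    c=capture("side"); im=c["image"].astype(int); m=np.zeros((384,512),bool); m[174:190,215:235]=True
    br=m&(im[...,2]-im[...,0]>60); P=world(c,br); P=P[(abs(P[:,0]-.655)<.05)]
    return len(P),np.median(P,axis=0).round(4) if len(P) else None
print(roller())
for q in (-.003,-.005,-.007,-.009,-.011,-.013,-.015,-.017,-.019,-.021):
    h=servo_line(t+(-.018+.0687-q)*d,rate=.03,contact_N=25)
    s=(np.array(current_position())-t)@d+.018
    F=np.array(current_force())
    print(q,h,round(.0687-s,4),np.round(F,1),round(current_clock(),2),roller())
    if h or F[0]<-24: break
E
```

```text
(14, array([0.6544, 0.2288, 0.1104]))
-0.003 False 0.0027 [-12.4   0.6   7.6] 13.98 (16, array([0.6547, 0.2304, 0.1108]))
-0.005 False 0.0012 [-13.9   1.2   8.7] 14.28 (15, array([0.6555, 0.2297, 0.1102]))
-0.007 False 0.0014 [-18.3   2.3  14.3] 14.58 (15, array([0.6549, 0.2296, 0.1105]))
-0.009 False 0.0016 [-23.5   2.7  17.5] 14.88 (13, array([0.6543, 0.2274, 0.1106]))
-0.011 False 0.0017 [-28.6   4.3  22.7] 15.18 (16, array([0.6541, 0.2298, 0.1101]))
```

The travel stalled at about 0.001 and the force rose, so the gate is on its end stop and well past the catch. I'll back off and check that it holds.

```bash
python3 - <<'E'
from h import *
a=np.radians(-3.9); d=np.array([np.cos(a),np.sin(a),0]); t=np.r_[tab,.082]
servo_line(t+(-.018+.0687-.03)*d,rate=.04)
print(current_force())
servo_line(t-.06*d,rate=.15)
p=np.r_[(t-.06*d)[:2],.2]; servo_line(p,rate=.15); servo_line(p+[-.0,.1,.05],rate=.2)
c=capture("side"); im=c["image"]; cv2.imwrite("pics/s8.png",cv2.resize(im[130:230,130:290],None,fx=5,fy=5))
m=np.zeros((384,512),bool); m[165:205,150:200]=True
P=world(c,m&(im.max(2)<60)); T=P[(P[:,2]>.125)&(P[:,2]<.15)&(abs(P[:,1]-.25)<.04)]; print("tab x",len(T),np.percentile(T[:,0],[5,50,95]),np.median(T[:,1]))
print(current_clock())
E
```

```text
[-0.23075862 -0.57442641  0.0999815 ]
tab x 60 [0.52346241 0.52632934 0.53430439] 0.23445873396193584
18.7917
```

View pics/s8.png

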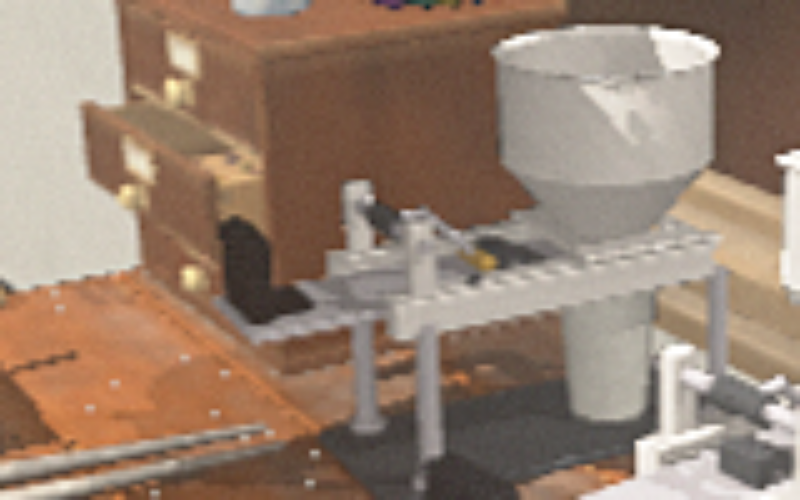

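With the robot clear, the tab at crop (245,270) stays about 50 mm ahead of where it started. That puts the slide at about 0.017, and the roller is down at (485,262), so the gate is resting on the catch.

```bash
python3 -c "
from bench import *
print(close_job())"
```

```text
the job is handed in; nothing more can be done
None
```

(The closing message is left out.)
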